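# Gauge the lift spindle's thread with comb leaves

### The arm

A 7-joint arm with a two-finger parallel gripper is mounted at the origin on the work surface. World frame = base frame: x ahead of the robot, y to its left, z up, the work surface at z = 0. Lengths are in mm, angles in rad, forces in N, time in s.
With the tool pointing down it reaches from about 400 to 875 mm from the base axis. Payload 4.4 kg.
Tool frame: the origin (TCP) lies on the centre line of the jaws, within the pads' length; the fingertips stand ctrl.nose_length ahead of it and the grasp point (between the pads) lies 6 mm ahead of it (ctrl.nose_length is the distance from the TCP to the fingertips, in mm); z points along the fingers, y is the direction in which the jaws open and shut (so a half turn about z gives the same grasp; the last joint's range is limited). The gripper opens to 85 mm and grips with 20 to 120 N. Pads are 22 mm wide; open, the fingers measure 114 mm over their backs; the gripper's body (76 mm by 85 mm) begins 54 mm behind the grasp point. The pads swing forward as they close: fully open they stand 13 mm farther back than shut.
Start: joints at [-1.244, 0.628, 0.038, 1.517, -0.027, 0.996, -0.02], TCP at [248.784, 600.52, 256.313] pointing down, gripper open.
Joint ranges: [-3.06, 3.06], [-0.37, 2.12], [-1.25, 1.32], [0.18, 2.47], [-1.1, 4.24], [0.23, 1.98], [-2.94, 2.94]. Speed limits (rad/s): [2.57, 2.57, 3.14, 3.14, 3.14, 3.14, 3.14].

### API

Orientations are given as [roll, pitch, yaw] about the fixed x, y, z axes, in that order (R = Rz(yaw) Ry(pitch) Rx(roll)).
In Python, from cell import ctrl, vision gives the robot as it stands. The module is installed in compiled form; this text tells all that it offers.
- The arm moves only by the shell command python3 -m inch 'ROWS'. ROWS is a JSON object of lists of equal length, an entry for each row: "travel": the shift along the tool's x, y, z in cm, a list of three; "twist": the turn about the tool's z in degrees; "fingers": the finger opening in cm, from 0 to 8.54. A call has exactly 10 rows; each row is the pose to reach, as a shift and turn from the pose commanded when the call began, along the tool's axes at that moment; what a row does not reach only later rows make up. A row lasts 1/12 s, in which the tool goes at most 41.7 mm and 7.16 degrees, less where a joint would pass 70% of its speed; a pose out of reach is approached as far as the arm can. A call with a gripper value outside its range is refused whole. The fingers move at their own pace and stop on an object; the grip force is fixed at half the most. Time passes only in rows, so rows that repeat a pose let the fingers close, or fill a call up. It gives the time, the measured TCP pose, the force and the opening at its end, in the units of the state.
- ctrl.read_state(): the state, without advancing time (a new reading comes with each control period).
- vision.get_image(name): name is "scene" or "side" or "wrist"; returns a dict with "frame" (420x560x3 uint8, red, green, blue), "fx", "fy", "cx", "cy" (pixels), "k1" (the pictures are not rectified: a ray, as slopes to the right and down, at radius r is drawn at 1 + k1 r^2 times it, then the intrinsics apply), "position" and "orientation" of the camera in the world. Camera axes: x right, y down, z forward; pixel columns grow to the right and rows downward; lengths in mm; the calibration is good to about 2 mm. A picture is of the moment at which its call begins. There is no depth.
- ctrl.finish_job(): hands the job in, once; it reports no verdict.
The state is a dict: "clock": time; "qpos": joint angles; "qd": joint speeds; "tau": joint torques, N m; "eef_pos": TCP position; "tool_rot": TCP orientation; "force": force on the tool from outside, world axes, zero at the start; "torque": the same for the moment, N m; "width": finger opening in mm.
Only numpy, scipy, OpenCV 4.12 (cv2) and the standard library are available. Lean on these libraries where they do the work, as an engineer would, in place of code of your own. Each camera call takes 0.05 s, during which the arm holds its last target.

### The job

Find out which of the three comb leaves matches the thread of the front spindle on the stand: try them one at a time on the thread, sliding each down the sloped yellow rest until its comb meets the spindle, and leave the one that seats fully home, lying on the rest about the middle of the spindle, meshed with the thread and let go. Put each leaf that does not fit in the empty yellow wire basket (a leaf you had no need to try may stay standing in its rack), and do not shift or knock over anything else on the bench.

Things in the scene. Friction and masses are not known exactly. Their poses are not given: they have to be found in the camera images.
- leaf_red_mid (a point): Centre of the gauge leaf with red handle, 8 mm pitch: aluminium plate 8 thick (x), 54 wide (y), 50 mm tall (z, comb to handle), comb of five 5.5 mm round-tipped teeth on its lower edge (third at mid-width), plastic handle 14 (x) x 30 (y) x 40 mm on top; 95.5 mm in all, 0.1 kg. From this point: comb edge 42.5 mm down, tooth tips 48 mm down, handle 7.5 to 47.5 mm up.
- leaf_red: The same red-handled leaf; this origin is at the middle of its tooth tips, same axes. A leaf is the same turned half round about z.
- leaf_white_mid (a point): Centre of the gauge leaf with white handle, 9.5 mm pitch: aluminium plate 8 thick (x), 54 wide (y), 50 mm tall (z, comb to handle), comb of five 5.5 mm round-tipped teeth on its lower edge (third at mid-width), plastic handle 14 (x) x 30 (y) x 40 mm on top; 95.5 mm in all, 0.1 kg. From this point: comb edge 42.5 mm down, tooth tips 48 mm down, handle 7.5 to 47.5 mm up.
- leaf_white: The same white-handled leaf; this origin is at the middle of its tooth tips, same axes. A leaf is the same turned half round about z.
- leaf_blue_mid (a point): Centre of the gauge leaf with blue handle, 11 mm pitch: aluminium plate 8 thick (x), 54 wide (y), 50 mm tall (z, comb to handle), comb of five 5.5 mm round-tipped teeth on its lower edge (third at mid-width), plastic handle 14 (x) x 30 (y) x 40 mm on top; 95.5 mm in all, 0.1 kg. From this point: comb edge 42.5 mm down, tooth tips 48 mm down, handle 7.5 to 47.5 mm up.
- leaf_blue: The same blue-handled leaf; this origin is at the middle of its tooth tips, same axes. A leaf is the same turned half round about z.
- rest: Yellow sloped gauge rest. Origin on the front spindle's axis, mid-length, 75 mm above the bench. y along the spindle; z up the slope, straight out from the spindle, 27 deg from vertical, leaning to the robot's side; x square out of the rest's face. Face at x = -4 mm, z 24 to 60 mm, 112 mm wide: a leaf lying on it has its mid-plane at x = 0. Fixed.
- home (a point): Where the fitting leaf's centre ends: 61.5 mm up the rest's z, above mid-spindle, axes as the rest; fully home the comb edge meets the thread's crests. One thread root lies within 2.5 mm of this point along y, unseen where. A leaf of wrong pitch, or of right pitch over 1 mm off the root, stops with teeth on the crests, about 5 mm proud, or rocks.
- spindle (a point): Mid-point of the front spindle's axis, the one to gauge (axes as the rest). Steel; thread crest radius 19 mm, root radius 13 mm, threaded 40 mm to each side; pitch 8, 9.5 or 11 mm, varying from run to run. Steep flanks: a leaf let go partly in the thread slides home, or does so when lightly tapped on its handle's end.
- stand: Spindle stand, fixed: base plate 215 x 130 x 10 mm, two grey end plates up to 73 mm. Origin on the bench below the front spindle's middle, x away from the robot. Spare spindles of the other two pitches lie 50 and 100 mm behind (+x) the front one, same height; not to be gauged.
- rack: Grey leaf rack 60 x 236 x 36 mm, fixed. Origin under its centre on the bench, y along its row. The leaves stand upright in its groove (11 mm wide, floor at 12 mm, walls up to 36 mm), comb down, their y along the row, near y = -74, 0 and 74 mm in varying order; they lift straight out.
- basket: Yellow wire basket for rejected leaves, fixed, 180 (x) x 160 (y) x 60 mm high, walls 4 mm, floor 3 mm above the bench; origin under its centre on the bench.
- bottle_mid (a point): Bystander. White bottle with a blue cap, 54 mm across, 130 mm tall, standing behind the leaf rack; point half-way up.
- scanner_mid (a point): Bystander. Yellow and black hand-held scanner lying on the bench, about 125 x 62 x 42 mm; point 18 mm up.
- beaker_mid (a point): Bystander. Small white plastic cup, 52 mm across, 55 mm tall; point half-way up.
- tube_block_mid (a point): Bystander. Grey 34 mm square block with one red-capped tube standing in it, 85 mm tall in all, between the stand and the basket; point 30 mm up.
- marker_mid (a point): Bystander. White and blue marker pen lying on the bench, about 120 mm long, 15 mm thick; point in the pen's middle.
There are look-alikes about, which are no part of the job. Leave any orange or turquoise look-alike of the leaf_red alone.

How it is judged:
By the outcome, as a careful person would: the job done as asked, in the order asked, and still so for the second after the job is handed in, with the robot touching nothing.
It also fails if it takes over 72 s, if anything falls off the work surface, if the arm or the gripper's body presses on something with over 40 N, if the wrist force passes 120 N, or if a joint passes its speed limit or range.

## Working session

There is one attempt and no reset: what is moved stays moved. The work goes in short steps, Python scripts to look and compute and a shell command to move; the robot and the scene stay as the last step left them, time stands still between calls to the robot, and variables do not carry over. Pictures are saved under pics/ and viewed, and the job is handed in when it is done.

```bash
ls; mkdir -p pics; python3 - <<'E'
from cell import ctrl, vision
import cv2, numpy as np
s=ctrl.read_state()
print(s, ctrl.nose_length)
for n in ["scene","side","wrist"]:
    im=vision.get_image(n)
    print(n,{k:(np.round(v,4).tolist() if k!='frame' else None) for k,v in im.items()})
    cv2.imwrite(f"pics/{n}0.png",im["frame"][:,:,::-1])
E
```

```text
pics
{'clock': 0.0, 'qpos': array([-1.24378328,  0.62932704,  0.03845113,  1.51838348, -0.02698262,
        0.99630572, -0.01997693]), 'qd': array([ 6.25660066e-05,  5.91195091e-04, -1.66255197e-05,  1.43073964e-03,
       -8.52339468e-04, -1.12590045e-03, -1.70833332e-03]), 'tau': array([ 1.89355138e-03, -5.63408589e+01,  1.22632798e+00, -1.93442184e+01,
        1.07866983e-02,  1.05932631e-02, -2.56532033e-06]), 'eef_pos': array([248.57032249, 599.95865869, 255.39664205]), 'tool_rot': array([-3.13968785e+00,  4.44960110e-05,  2.74880441e+00]), 'force': array([-0.08512653, -0.28807415, -0.28907761]), 'torque': array([ 0.018907  , -0.00844267, -0.03043625]), 'width': 85.06012596609263} 25.0
scene {'frame': None, 'fx': 396.3951, 'fy': 396.3951, 'cx': 281.6119, 'cy': 205.3749, 'k1': -0.0312, 'position': [886.9625, 545.868, 675.5454], 'orientation': [-2.3048, 0.0052, 2.6322]}
side {'frame': None, 'fx': 401.7362, 'fy': 401.7362, 'cx': 279.2211, 'cy': 208.9985, 'k1': 0.0106, 'position': [465.1646, -656.3931, 773.4002], 'orientation': [-2.3808, 0.0127, -0.1393]}
wrist {'frame': None, 'fx': 294.3835, 'fy': 294.3835, 'cx': 279.5636, 'cy': 215.6465, 'k1': -0.0387, 'position': [175.5061, 631.4503, 373.3856], 'orientation': [2.8231, 0.0021, 1.1791]}
```

View pics/scene0.png

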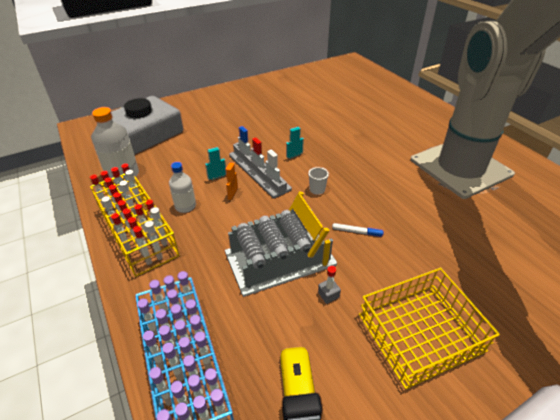

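View pics/side0.png

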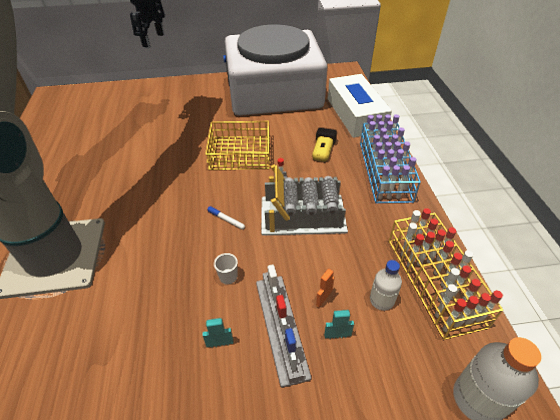

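View pics/wrist0.png

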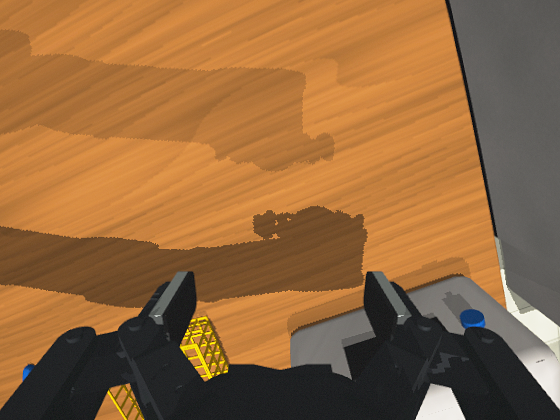

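```bash
cat > h.py <<'E'
import numpy as np, cv2, pickle
from scipy.spatial.transform import Rotation as R
from scipy.optimize import least_squares
def snap(n,tag):
    from cell import vision
    im=vision.get_image(n); pickle.dump(im,open(f"pics/{n}{tag}.pkl","wb")); cv2.imwrite(f"pics/{n}{tag}.png",im["frame"][:,:,::-1]); return im
def load(n,tag): return pickle.load(open(f"pics/{n}{tag}.pkl","rb"))
def proj(im,P):
    Rm=R.from_euler('xyz',im["orientation"]).as_matrix()
    c=(np.atleast_2d(P)-im["position"])@Rm
    s=c[:,:2]/c[:,2:]; r2=(s**2).sum(1,keepdims=True)
    s=s*(1+im["k1"]*r2)
    return s*[im["fx"],im["fy"]]+[im["cx"],im["cy"]]
def ray(im,px):
    d=(np.array(px,float)-[im["cx"],im["cy"]])/[im["fx"],im["fy"]]
    s=d.copy()
    for _ in range(20): s=d/(1+im["k1"]*(s@s))
    v=R.from_euler('xyz',im["orientation"]).as_matrix()@np.array([s[0],s[1],1]); return v/np.linalg.norm(v)
def atz(im,px,z):
    v=ray(im,px); p=np.array(im["position"]); return p+v*(z-p[2])/v[2]
def tri(obs):
    A=np.zeros((3,3));b=np.zeros(3)
    for im,px in obs:
        v=ray(im,px);M=np.eye(3)-np.outer(v,v);A+=M;b+=M@np.array(im["position"])
    return np.linalg.solve(A,b)
def crop(im,name,x0,y0,w,h,k=6):
    c=im["frame"][y0:y0+h,x0:x0+w,::-1]; cv2.imwrite(f"pics/{name}.png",cv2.resize(c,None,fx=k,fy=k,interpolation=cv2.INTER_CUBIC))
E
python3 - <<'E'
from h import *
a=snap("scene","1");b=snap("side","1")
crop(a,"c1",215,115,100,85,8)
crop(b,"c2",250,255,100,75,8); crop(b,"c2b",250,310,100,75,8)
crop(a,"c3",220,185,120,110,6)
crop(b,"c4",255,150,100,90,8)
E
```

```text
(no output)
```

View pics/c1.png

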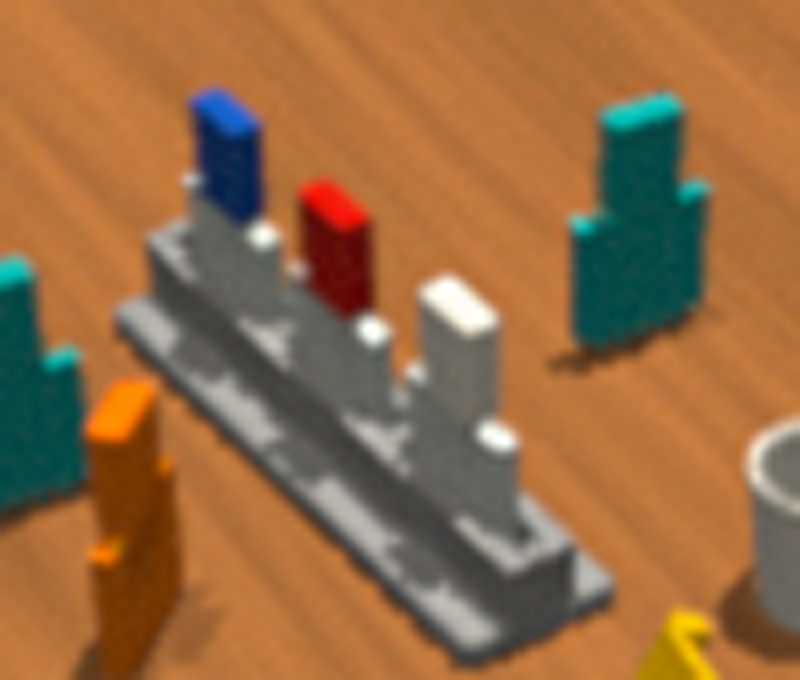

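View pics/c2.png

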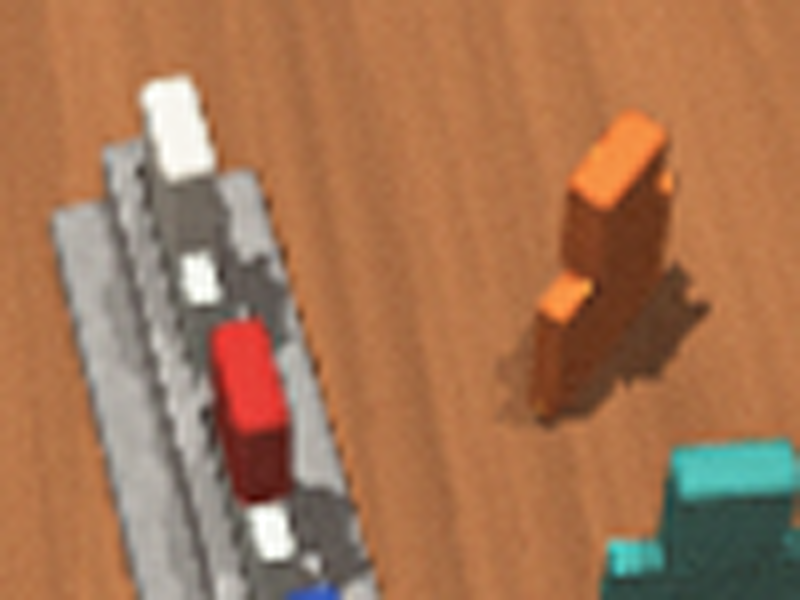

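View pics/c2b.png

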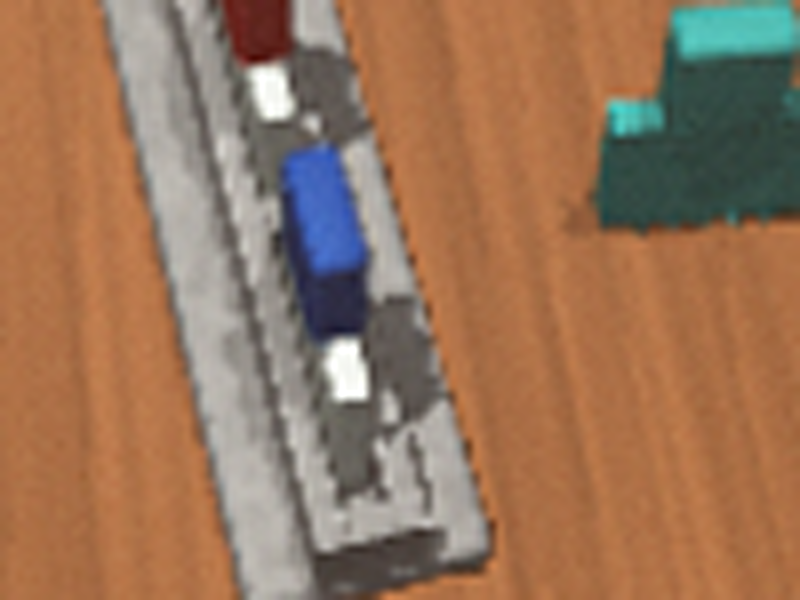

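View pics/c3.png

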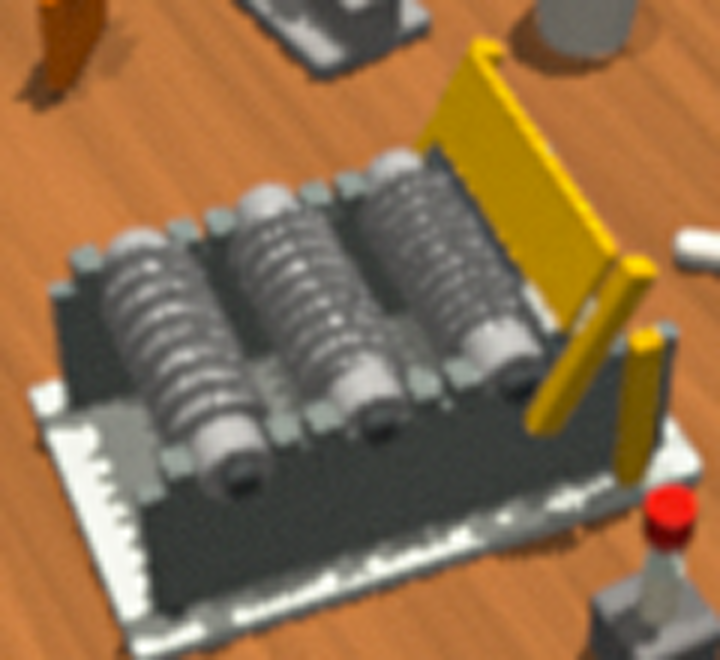

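View pics/c4.png

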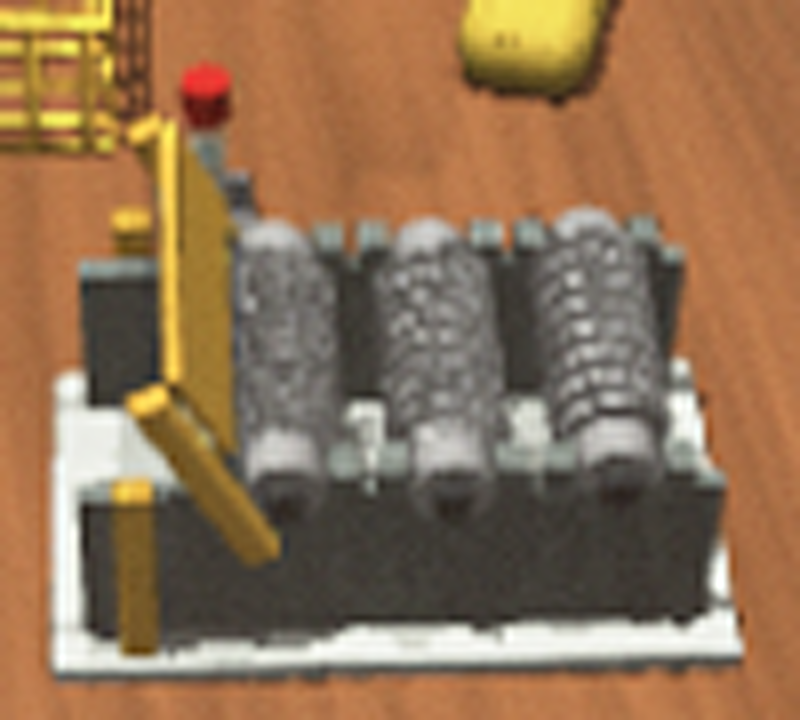

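```bash
cat >> h.py <<'E'
def up(x,y,x0,y0,k): return (x0+(x+.5)/k-.5, y0+(y+.5)/k-.5)
E
python3 - <<'E'
from h import *
a=load("scene","1");b=load("side","1")
L={}
for n,p,q in [("blue",up(228,112,215,115,8),up(325,208,250,310,8)),("red",up(336,203,215,115,8),up(249,374,250,255,8)),("white",up(460,303,215,115,8),up(178,125,250,255,8))]:
    P=tri([(a,p),(b,q)]);L[n]=P
    print(n,P.round(1),(proj(a,P)[0]-p).round(2),(proj(b,P)[0]-q).round(2),"z=107.5:",atz(a,p,107.5).round(1),atz(b,q,107.5).round(1))
d=L["white"]-L["blue"];print(np.linalg.norm(d),np.degrees(np.arctan2(-d[0],d[1])))
# stand: rest top corners
# rest upper edge: scene c3 (0ff 220,185,k6): far corner ~ (487,45), near corner (612,262); side c4 (255,150,k8) far (165,125), near (175,385)
for n,p,q in [("restA",up(475,45,220,185,6),up(165,125,255,150,8)),("restB",up(612,262,220,185,6),up(175,385,255,150,8))]:
    pass
for n,p in [("base front-near",(0,0))]: pass
E
```

```text
blue [ 520.8 -333.6  105.7] [-0.2   0.03] [-0.31 -0.07] z=107.5: [ 521.4 -330.7  107.5] [ 521.2 -334.7  107.5]
red [ 514.1 -263.7  105.9] [-0.13  0.03] [-0.18 -0.05] z=107.5: [ 514.8 -261.3  107.5] [ 514.3 -264.7  107.5]
white [ 506.4 -191.6  106.6] [-0.15  0.04] [-0.19 -0.05] z=107.5: [ 506.6 -190.5  107.5] [ 506.7 -192.4  107.5]
142.6553537018125 5.802173231215779
```

```bash
python3 - <<'E'
from h import *
a=load("scene","1");b=load("side","1")
S=lambda x,y:up(x,y,220,185,6)
T=lambda x,y:up(x,y,255,150,8)
obs=[(a,S(488,58),(-4,-56,60)),(a,S(612,258),(-4,56,60)),(a,S(567,325),(-4,56,24)),
 (b,T(183,388),(-4,-56,60)),(b,T(180,128),(-4,56,60)),(b,T(238,455),(-4,-56,24))]
t=np.radians(27)
def w(p,l):
    x,y,yaw=p; X=np.cos(t)*l[0]-np.sin(t)*l[2]; Z=75+np.sin(t)*l[0]+np.cos(t)*l[2]
    c,s=np.cos(yaw),np.sin(yaw); return np.array([x+c*X-s*l[1],y+s*X+c*l[1],Z])
f=lambda p:np.concatenate([(proj(i,w(p,l))[0]-px) for i,px,l in obs])
# initial
r=least_squares(f,[550,60,0],loss='soft_l1')
print(r.x,np.degrees(r.x[2]),f(r.x).reshape(-1,2).round(1))
# spindle end centres tri check: near-end (scene y+ end)
print(proj(a,[w(r.x,(0,y,0)) for y in (-40,0,40)]),proj(b,[w(r.x,(0,y,0)) for y in (-40,0,40)]))
for n,px,z in [("bottle",(181,190),65),("beaker",(318,181),27),("tube",(329,292),30),("marker",(358,230),7)]:
    print(n,atz(a,px,z).round(0))
print("basket",[atz(a,p,60).round(0) for p in [(362,298),(441,273),(495,328),(404,382)]])
E
```

```text
[ 5.79462055e+02  4.65382692e+01 -1.13172354e-01] -6.484298238108875 [[-3.1 -1.8]
 [-0.1 -1. ]
 [-0.9  1.5]
 [-0.6 -1.5]
 [-1.2 -0.7]
 [-0.3 -0.4]]
[[287.42258435 218.51015745]
 [294.9200159  230.61301329]
 [302.92191537 243.52988139]] [[289.80607028 206.76053075]
 [289.09211036 195.15061395]
 [288.41673774 184.16533229]]
bottle [ 744. -214.   65.]
beaker [ 410. -120.   27.]
tube [584. 186.  30.]
marker [414.  61.   7.]
basket [array([552., 244.,  60.]), array([382., 274.,  60.]), array([390., 409.,  60.]), array([591., 402.,  60.])]
```

```bash
cat >> h.py <<'E'
def camrel(w,st):
    Rt=R.from_euler('xyz',st["tool_rot"]).as_matrix(); Rc=R.from_euler('xyz',w["orientation"]).as_matrix()
    return Rt.T@(np.array(w["position"])-st["eef_pos"]), Rt.T@Rc
def toolmove(st_pos,st_rot,target,yaw_deg):
    """shift in tool axes cm and twist deg from pose"""
    Rt=R.from_euler('xyz',st_rot).as_matrix()
    d=Rt.T@(np.array(target)-st_pos)/10
    dy=(np.degrees(st_rot[2])-yaw_deg+180)%360-180
    return d.round(2),round(dy,1)
E
python3 - <<'E'
from h import *
from cell import ctrl
st=ctrl.read_state(); w=snap("wrist","1"); 
p,Rc=camrel(w,st);print(p.round(1),Rc.round(3))
np.savez("cam.npz",p=p,R=Rc)
for x,z in [(620,300),(640,280),(660,260),(640,330)]:
    Rt=R.from_euler('xyz',[np.pi,0,np.radians(173.5)]).as_matrix()
    im=dict(w);im["position"]=np.array([x,47,z])+Rt@p;im["orientation"]=R.from_matrix(Rt@Rc).as_euler('xyz')
    print(x,z,im["position"].round(0),proj(im,[[579,47,75],[584,87,75],[574,7,75],[548,47,127]]).round(0).tolist())
print(toolmove(st["eef_pos"],st["tool_rot"],[640,47,280],173.5))
E
```

```text
[  79.5    0.9 -117.9] [[ 0.001 -0.95  -0.313]
 [ 1.     0.001 -0.   ]
 [ 0.    -0.313  0.95 ]]
620 300 [541.  57. 418.] [[275.0, 154.0], [310.0, 155.0], [240.0, 154.0], [270.0, 128.0]]
640 280 [561.  57. 398.] [[272.0, 138.0], [310.0, 138.0], [235.0, 137.0], [267.0, 105.0]]
660 260 [581.  57. 378.] [[269.0, 118.0], [311.0, 118.0], [228.0, 118.0], [262.0, 77.0]]
640 330 [561.  57. 448.] [[273.0, 135.0], [306.0, 135.0], [240.0, 135.0], [269.0, 107.0]]
(array([-57.33, -36.14,  -2.38]), np.float64(-16.0))
```

```bash
python3 -m inch '{"travel":[[-4,-2.5,0],[-8,-5,0],[-12,-7.5,0],[-16,-10,0],[-19,-12,0],[-22,-14,0],[-25,-16,0],[-28,-18,0],[-31,-20,0],[-34,-22,0]],"twist":[-1.6,-3.2,-4.8,-6.4,-8,-9.6,-11.2,-12.8,-14.4,-16],"fingers":[8.5,8.5,8.5,8.5,8.5,8.5,8.5,8.5,8.5,8.5]}'
python3 - <<'E'
from h import *
from cell import ctrl
st=ctrl.read_state()
print(toolmove(st["eef_pos"],st["tool_rot"],[655,47,175],173.5))
E
```

```text
clock: 1.13
eef_pos: [479.6, 265.1, 256.5]
tool_rot: [3.142, 0.0, 3.029]
force: [-0.3, 1.0, -0.2]
width: 84.5
(array([-19.88, -19.69,   8.15]), np.float64(0.0))
```

```bash
python3 -m inch '{"travel":[[-2.5,-2.5,0],[-5,-5,0],[-7.5,-7.5,1],[-10,-10,2],[-12.5,-12.5,3],[-15,-15,4.5],[-17.5,-17.5,6],[-19.9,-19.7,7.5],[-19.9,-19.7,8.1],[-19.9,-19.7,8.1]],"twist":[0,0,0,0,0,0,0,0,0,0],"fingers":[8.5,8.5,8.5,8.5,8.5,8.5,8.5,8.5,8.5,8.5]}'
python3 - <<'E'
from h import *
w=snap("wrist","2"); crop(w,"w2",200,40,180,150,4)
E
```

```text
clock: 1.97
eef_pos: [653.6, 45.8, 172.9]
tool_rot: [-3.14, -0.003, 3.024]
force: [-0.8, 0.7, 0.6]
width: 85.3
```

View pics/w2.png

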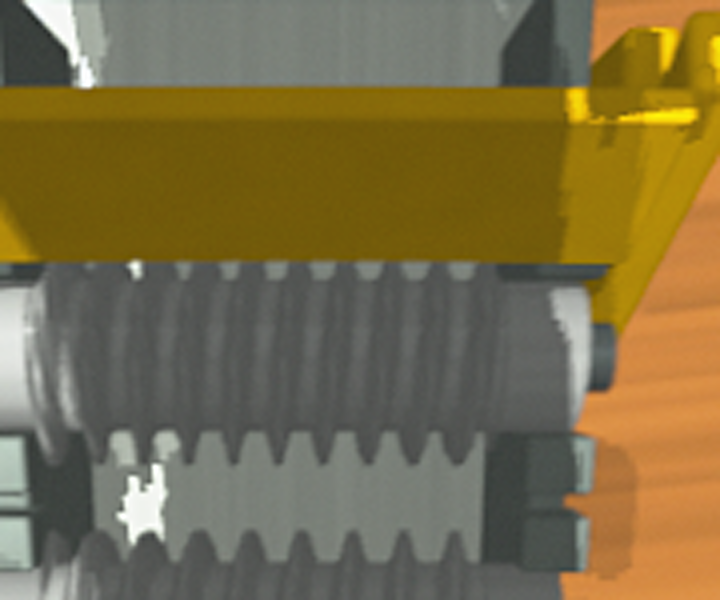

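View pics/wrist2.png

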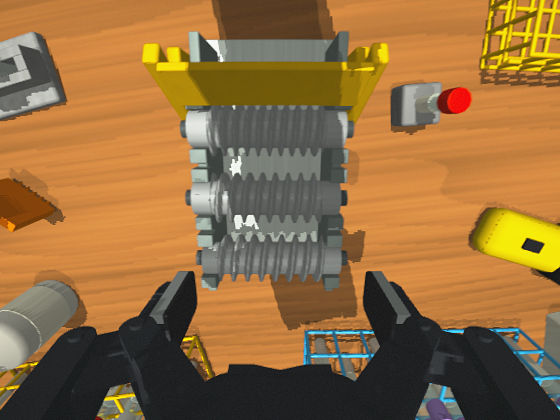

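```bash
python3 - <<'E'
from h import *
w=load("wrist","2")
crop(w,"w2a",180,95,180,95,4); crop(w,"w2b",180,175,180,115,4)
# image of candidate crest points world: unit spacing along spindle
yaw=np.radians(-6.5); u=np.array([-np.sin(yaw),np.cos(yaw),0]);v=np.array([np.cos(yaw),np.sin(yaw),0])
O=np.array([579,47,75])
for k in range(3):
  c=O+v*50*k
  q=proj(w,[c+u*s for s in (-40,0,40)]); q2=proj(w,[c+u*s+[19*np.cos(.6),0,19*np.sin(.6)*0] for s in (-40,0,40)])
  print(k,q.round(1).tolist(),"px/mm",(q[2,0]-q[0,0])/80)
E
```

```text
0 [[211.8, 127.5], [268.3, 127.1], [325.0, 127.0]] px/mm 1.4153055153832823
1 [[216.5, 196.1], [269.3, 195.9], [322.2, 195.8]] px/mm 1.3214583548204153
2 [[220.9, 256.0], [270.2, 256.0], [319.7, 255.8]] px/mm 1.2349523544081626
```

View pics/w2a.png

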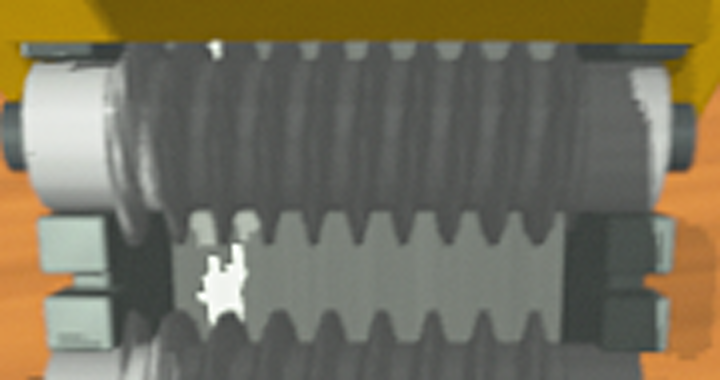

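View pics/w2b.png

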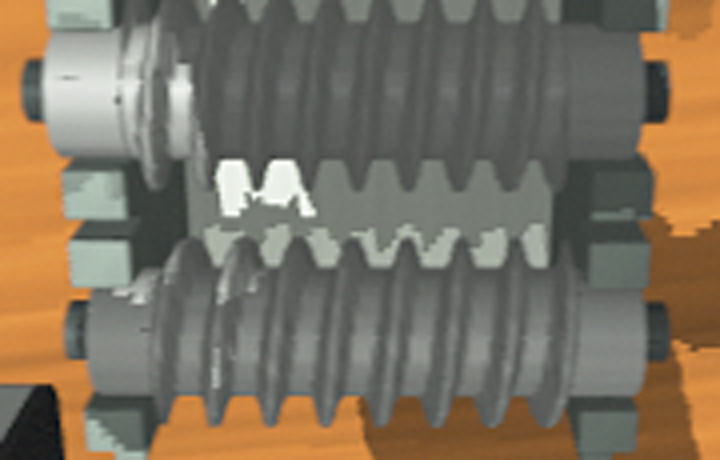

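```bash
python3 - <<'E'
from h import *
w=load("wrist","2")
for n,b in [("x1",(215,228,100,60)),("x2",(205,100,110,60))]:
    c=w["frame"][b[1]:b[1]+b[3],b[0]:b[0]+b[2],::-1]
    c=cv2.convertScaleAbs(c,alpha=2.0,beta=-60)
    cv2.imwrite(f"pics/{n}.png",cv2.resize(c,None,fx=7,fy=7,interpolation=cv2.INTER_CUBIC))
E
```

```text
(no output)
```

View pics/x1.png

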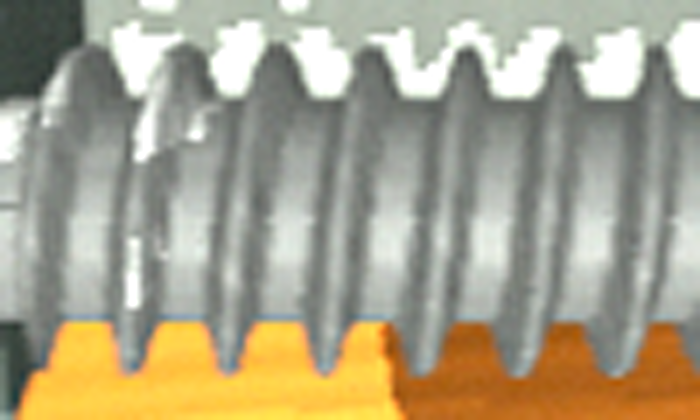

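View pics/x2.png

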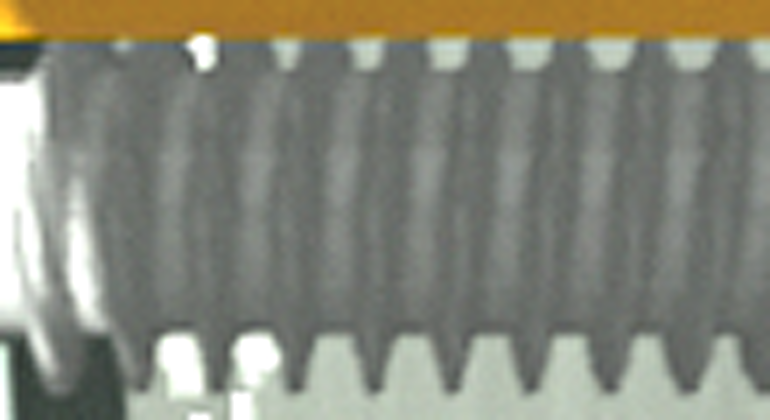

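```bash
python3 - <<'E'
from h import *
from cell import ctrl
st=ctrl.read_state();print(st["eef_pos"],st["tool_rot"])
print(toolmove(st["eef_pos"],st["tool_rot"],[514.4,-263.5,210],-174.2))
E
```

```text
[653.30405924  48.45051788 174.08510615] [-3.14156692e+00 -2.70817961e-03  3.02667741e+00]
(array([ 10.23, -32.58,  -3.56]), np.float64(-12.4))
```

```bash
python3 -m inch '{"travel":[[0.5,-2,-1],[1.5,-5,-2],[2.7,-8.5,-3],[3.8,-12,-3.5],[4.9,-15.5,-3.5],[6,-19,-3.5],[7.1,-22.5,-3.5],[8.2,-26,-3.5],[9.3,-29.5,-3.5],[10.2,-32.5,-3.5]],"twist":[-1,-2.5,-4,-5.5,-7,-8.5,-10,-11,-12,-12.4],"fingers":[5.5,5.5,5.5,5.5,5.5,5.5,5.5,5.5,5.5,5.5]}'
python3 - <<'E'
from h import *
from cell import ctrl
w=snap("wrist","3")
st=ctrl.read_state();print(st["eef_pos"],st["tool_rot"])
print(toolmove(st["eef_pos"],st["tool_rot"],[514.4,-263.5,100],-174.2))
print(proj(w,[[514.4,-263.5,107.5]]))
E
```

```text
clock: 2.85
eef_pos: [515.1, -263.0, 211.6]
tool_rot: [-3.141, 0.001, -3.036]
force: [0.1, -0.6, -0.9]
width: 55.4
[ 511.48756156 -270.86799164  211.53371441] [-3.13565902e+00 -2.21152827e-03 -3.04513407e+00]
(array([-0.39,  0.77, 11.15]), np.float64(-0.3))
[[278.63034205 221.74656557]]
```

View pics/wrist3.png

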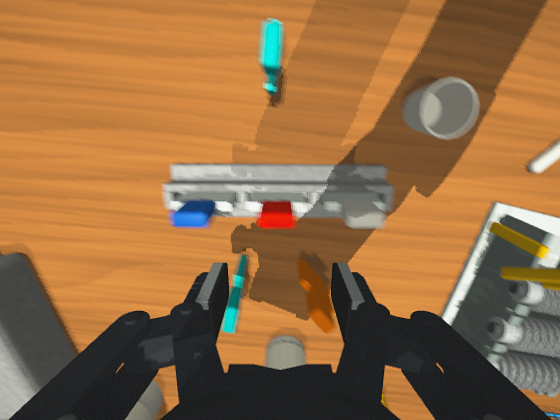

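```bash
python3 -m inch '{"travel":[[0,0,1],[0,0,2],[0,0,3],[0,0,4],[0,0,5],[0,0,5.5],[0,0,5.5],[0,0,5.5],[0,0,5.5],[0,0,5.5]],"twist":[0,0,0,0,0,0,0,0,0,0],"fingers":[5.5,5.5,5.5,5.5,5.5,5.5,5.5,5.5,5.5,5.5]}'
python3 - <<'E'
from h import *
from cell import ctrl
w=snap("wrist","4"); crop(w,"w4",170,120,220,160,3.6)
st=ctrl.read_state();print(st["eef_pos"],st["tool_rot"])
print(toolmove(st["eef_pos"],st["tool_rot"],[514.4,-263.5,100],-174.2))
print(proj(w,[[514.4,-263.5,107.5]]))
E
```

```text
clock: 3.73
eef_pos: [516.3, -262.7, 155.8]
tool_rot: [-3.141, 0.001, -3.039]
force: [-0.5, -0.5, 1.1]
width: 54.7
[ 516.24338102 -262.70544845  155.80361499] [-3.14103054e+00  9.23139075e-04 -3.03883657e+00]
(array([ 0.2 , -0.06,  5.58]), np.float64(0.1))
[[278.0396458  250.13484065]]
```

View pics/wrist4.png

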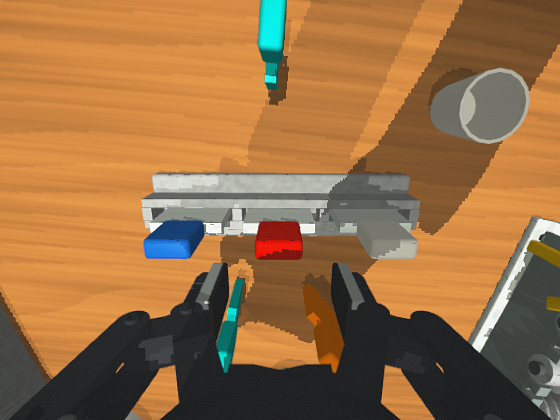

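```bash
python3 -m inch '{"travel":[[0.2,0,1],[0.2,-0.1,2],[0.2,-0.1,3],[0.2,-0.1,4],[0.2,-0.1,5],[0.2,-0.1,5.6],[0.2,-0.1,5.6],[0.2,-0.1,5.6],[0.2,-0.1,5.6],[0.2,-0.1,5.6]],"twist":[0,0,0,0,0,0,0,0,0,0],"fingers":[5.5,5.5,5.5,5.5,5.5,5.5,5.5,5,4.5,4]}'
python3 - <<'E'
from h import *
from cell import ctrl
w=snap("wrist","5"); b=snap("side","5"); crop(b,"s5",230,230,110,80,7)
a=snap("scene","5"); crop(a,"a5",200,100,120,90,6)
st=ctrl.read_state();print(st["eef_pos"],st["tool_rot"],st["force"])
E
```

```text
clock: 4.62
eef_pos: [514.4, -263.9, 99.8]
tool_rot: [-3.141, 0.001, -3.039]
force: [0.4, 0.5, 0.4]
width: 40.2
[ 514.2945065  -263.83677206   99.79778754] [-3.14110290e+00  8.38834969e-04 -3.03872874e+00] [ 0.71999325 -0.4542952   0.28921157]
```

View pics/wrist5.png

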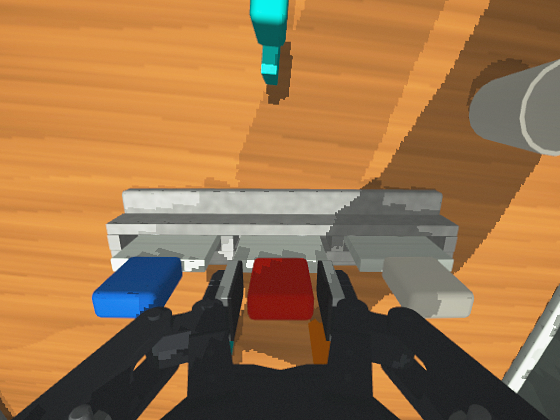

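View pics/a5.png

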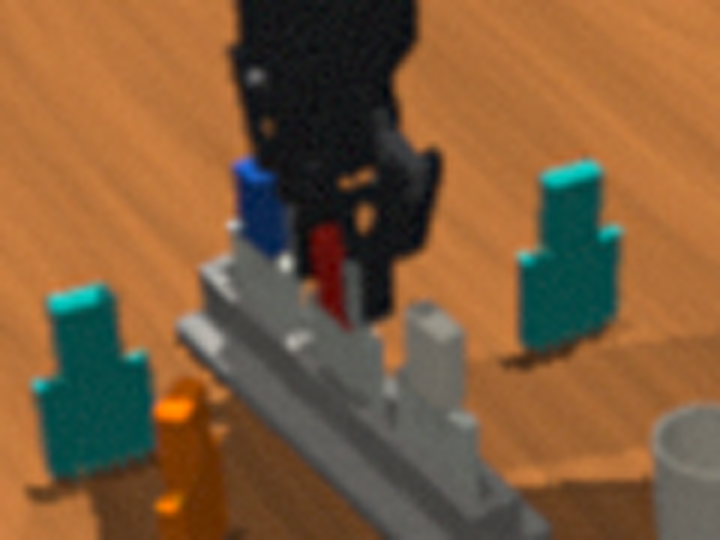

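Candidates: red handle in the rack (scene 257,140, plus an aluminium plate), orange (231,180) and turquoise (216,163; 294,142) one‑piece look‑alikes. The red one in the rack is leaf_red, and it is now between the jaws. Closing and lifting.

```bash
python3 -m inch '{"travel":[[0,0,0],[0,0,0],[0,0,0],[0,0,0],[0,0,0],[0,0,-0.5],[0,0,-2],[0,0,-4],[0,0,-6],[0,0,-8]],"twist":[0,0,0,0,0,0,0,0,0,0],"fingers":[3,2.5,2,1.5,1.5,1.5,1.5,1.5,1.5,1.5]}'
python3 - <<'E'
from h import *
from cell import ctrl
a=snap("scene","6"); crop(a,"a6",200,60,120,110,6)
w=snap("wrist","6")
st=ctrl.read_state();print(st["eef_pos"],st["tool_rot"],st["force"])
print(toolmove(st["eef_pos"],st["tool_rot"],[600,47,230],173.5))
E
```

```text
clock: 5.6
eef_pos: [513.5, -263.5, 179.7]
tool_rot: [3.141, -0.001, -3.039]
force: [0.3, 0.3, -0.8]
width: 29.0
[ 515.74167354 -264.54094865  182.15839056] [-3.13868967  0.00490987 -3.0389053 ] [ 1.37511065  0.71109793 -1.23498495]
(array([-11.6 ,  30.11,  -4.81]), np.float64(12.4))
```

View pics/a6.png

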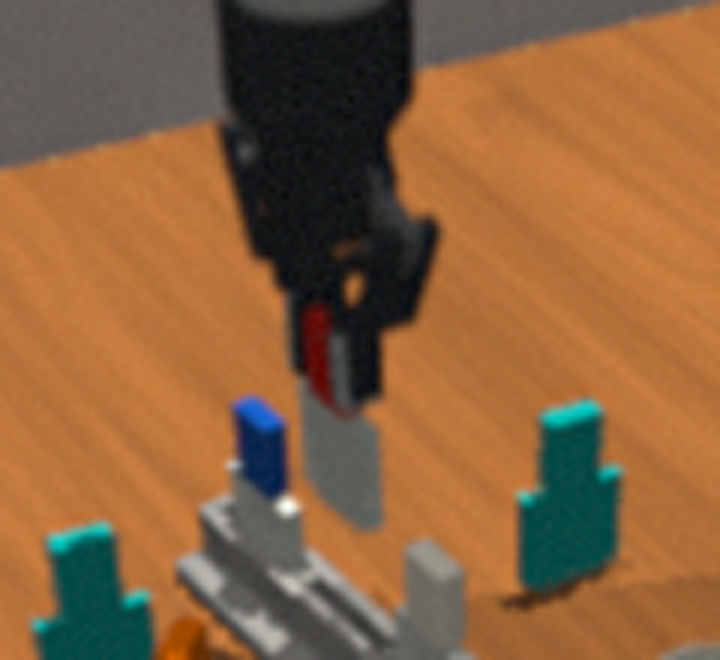

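View pics/wrist6.png

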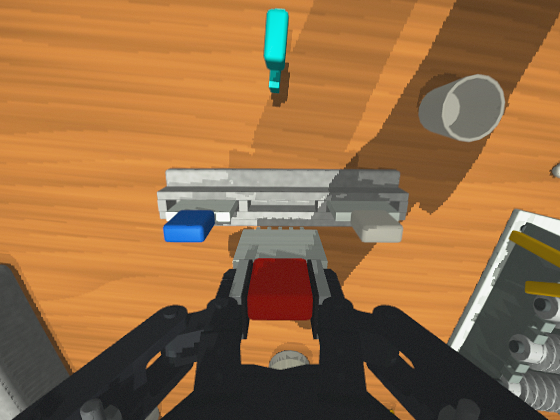

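```bash
cat >> h.py <<'E'
O=np.array([580.,47.,0]);YAW=np.radians(-6.5)
V=np.array([np.cos(YAW),np.sin(YAW),0]);U=np.array([-np.sin(YAW),np.cos(YAW),0])
def stand(P): d=np.asarray(P)-O; return np.array([d@V,d@U,d[2]])
def wpt(X,y,Z): return O+V*X+U*y+np.array([0,0,Z])
def rest(P): # tcp-> pivot in rest coords x,y,z
    s=stand(P); t=np.radians(27); X,Z=s[0],s[2]-75
    return np.array([np.cos(t)*X+np.sin(t)*Z, s[1], -np.sin(t)*X+np.cos(t)*Z])
E
python3 - <<'E'
from h import *
from cell import ctrl
st=ctrl.read_state();p=st["eef_pos"]
print(toolmove(np.array([514,-264,180]),[np.pi,0,-3.039],wpt(-5,-0.7,235),173.5))
E
```

```text
(array([-9.25, 30.3 , -5.5 ]), np.float64(12.4))
```

```bash
python3 -m inch '{"travel":[[0,0,-2.5],[0,0,-5],[-1,3,-5.5],[-2,6.5,-5.5],[-3.2,10.5,-5.5],[-4.4,14.5,-5.5],[-5.6,18.5,-5.5],[-6.8,22.5,-5.5],[-8,26.5,-5.5],[-9.2,30.3,-5.5]],"twist":[0,0,1.5,3,4.5,6,7.5,9,10.7,12.4],"fingers":[1.5,1.5,1.5,1.5,1.5,1.5,1.5,1.5,1.5,1.5]}'
python3 -m inch '{"travel":[[0,0,0],[0,0,0],[0,0,0],[0,0,0],[0,0,0],[0,0,0.5],[0,0,1],[0,0,1],[0,0,1],[0,0,1]],"twist":[0,0,0,0,0,0,0,0,0,0],"fingers":[1.5,1.5,1.5,1.5,1.5,1.5,1.5,1.5,1.5,1.5]}'
python3 - <<'E'
from h import *
from cell import ctrl
a=snap("scene","7"); crop(a,"a7",220,125,130,140,5)
b=snap("side","7"); crop(b,"b7",240,110,110,120,6)
w=snap("wrist","7")
st=ctrl.read_state();p=st["eef_pos"];print(p,st["tool_rot"],stand(p),st["force"])
for X,Z in [(-15,199),(-56.3,191.5)]:
  print(toolmove(p,st["tool_rot"],wpt(X,-.7,Z),173.5))
E
```

```text
clock: 6.53
eef_pos: [573.7, 49.4, 233.1]
tool_rot: [-3.141, -0.002, 3.027]
force: [1.0, 0.2, -1.2]
width: 29.0
clock: 7.37
eef_pos: [574.4, 47.0, 224.1]
tool_rot: [-3.142, -0.0, 3.028]
force: [1.2, -0.6, -1.4]
width: 29.2
[574.53016813  47.18969794 224.46472861] [3.14146485e+00 3.19237442e-04 3.02810854e+00] [ -5.45614542  -0.43072401 224.46472861] [-1.13782382  0.14044639 -1.05167353]
(array([ 0.96, -0.03,  2.55]), np.float64(-0.0))
(array([ 5.09, -0.03,  3.29]), np.float64(-0.0))
```

View pics/a7.png

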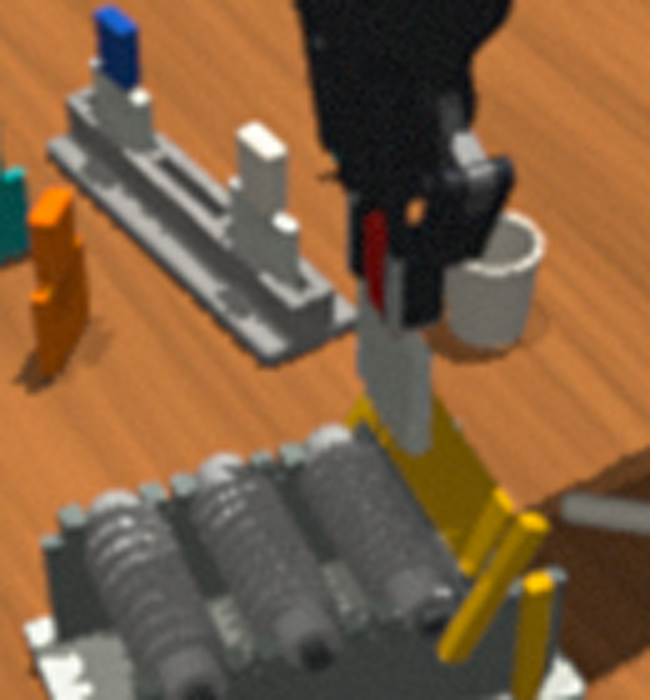

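View pics/b7.png

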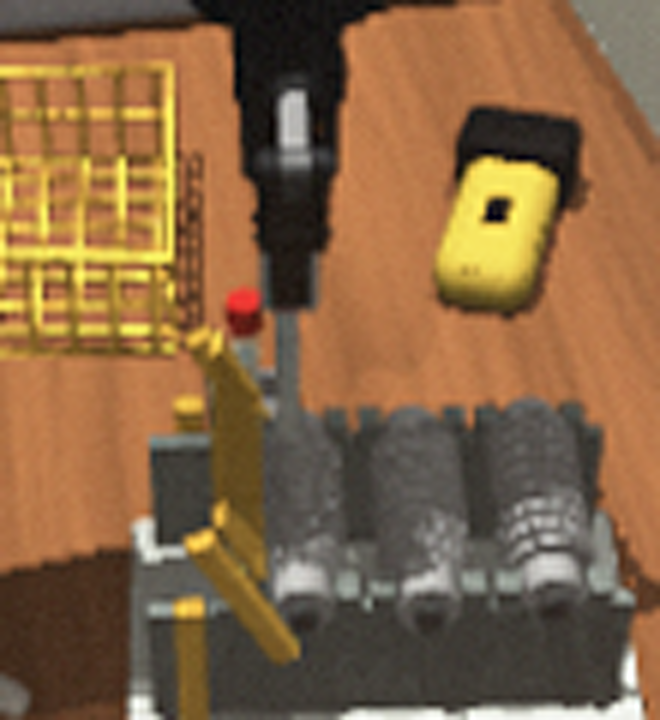

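View pics/wrist7.png

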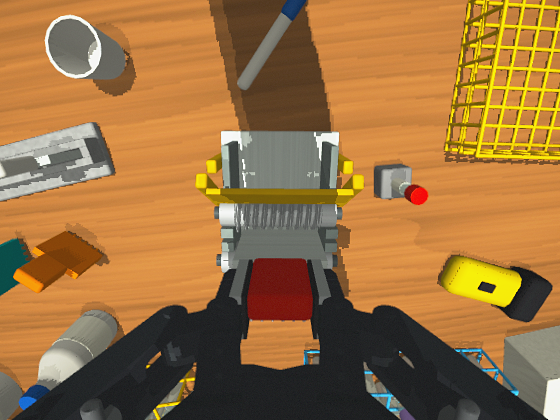

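```bash
python3 -m inch '{"travel":[[0.9,0,1.3],[0.9,0,2.4],[1.3,0,2.55],[1.75,0,2.6],[2.2,0,2.6],[2.6,0,2.63],[3.0,0,2.7],[3.45,0,2.8],[3.86,0,2.87],[3.86,0,2.87]],"twist":[0,0,0,0,0,0,0,0,0,0],"fingers":[1.5,1.5,1.5,1.5,1.5,1.5,1.5,1.5,1.5,1.5]}'
python3 - <<'E'
from h import *
from cell import ctrl
b=snap("side","8"); crop(b,"b8",240,110,110,120,6)
st=ctrl.read_state();p=st["eef_pos"];print(p,st["tool_rot"],stand(p),st["force"],st["torque"])
E
```

```text
clock: 8.35
eef_pos: [540.0, 51.3, 197.9]
tool_rot: [3.14, 0.01, 3.028]
force: [5.6, -1.3, 4.0]
width: 29.2
[539.99529516  51.35563015 197.90308033] [3.14008262 0.00946227 3.02766551] [-40.24062016  -0.20102962 197.90308033] [ 5.84538103 -1.61347787  5.0207968 ] [-0.4128815  -1.39925552 -0.07562736]
```

View pics/b8.png

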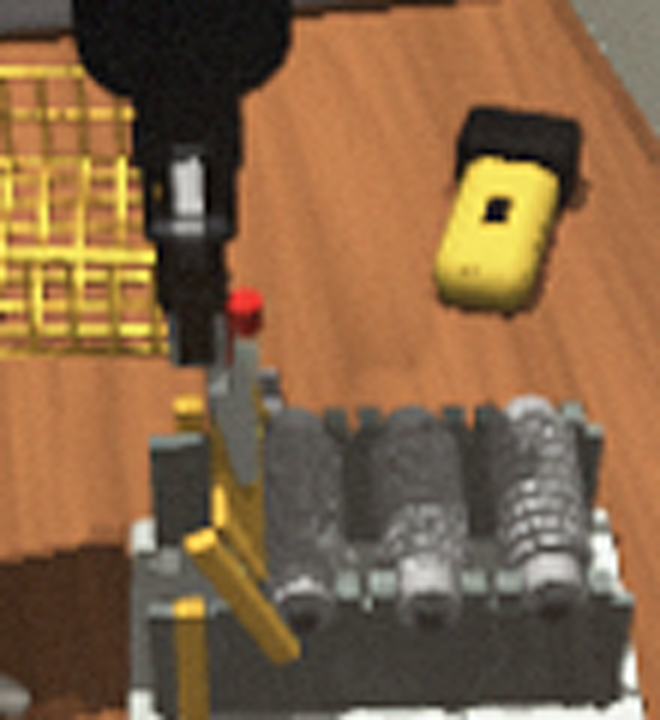

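```bash
python3 -m inch '{"travel":[[0.3,0,0.08],[0.6,0,0.16],[0.9,0,0.28],[1.22,0,0.43],[1.4,0,0.5],[1.6,0,0.6],[1.6,0,0.6],[1.6,0,0.6],[1.6,0,0.6],[1.6,0,0.6]],"twist":[0,0,0,0,0,0,0,0,0,0],"fingers":[1.5,1.5,1.5,1.5,1.5,1.5,1.5,1.5,1.5,1.5]}'
python3 - <<'E'
from h import *
from cell import ctrl
b=snap("side","9"); crop(b,"b9",240,110,110,120,6)
a=snap("scene","9"); crop(a,"a9",240,145,120,110,6)
st=ctrl.read_state();p=st["eef_pos"];print(p,st["tool_rot"],stand(p),rest(p-[0,0,6]),st["force"],st["torque"])
E
```

```text
clock: 9.23
eef_pos: [522.8, 53.5, 191.1]
tool_rot: [3.14, 0.006, 3.028]
force: [4.3, -0.7, 6.1]
width: 28.8
[522.83986137  53.49611927 191.04004772] [3.14022552 0.00584813 3.02774941] [-5.75280866e+01 -1.63501157e-02  1.91040048e+02] [-1.30076422e+00 -1.63501157e-02  1.24163605e+02] [ 4.8198897  -0.85791653  5.49382148] [-0.18449985 -1.50475505 -0.04235843]
```

View pics/b9.png

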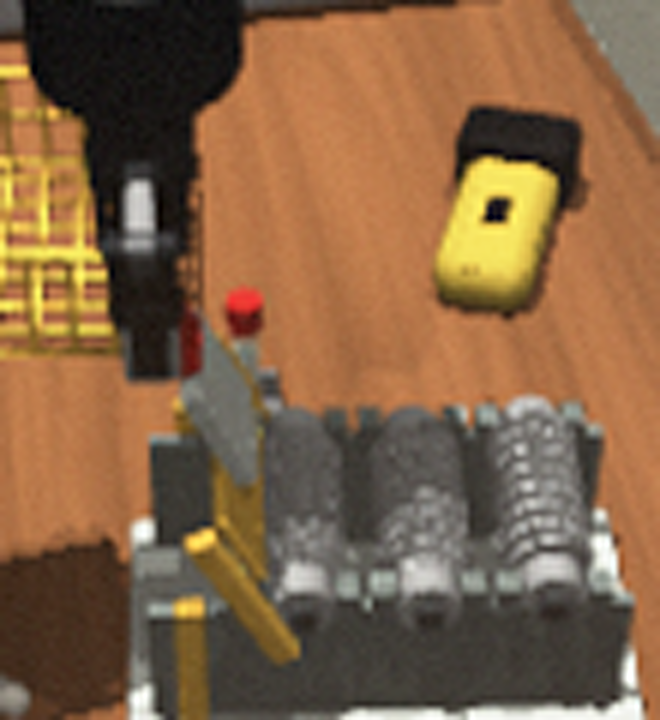

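View pics/a9.png

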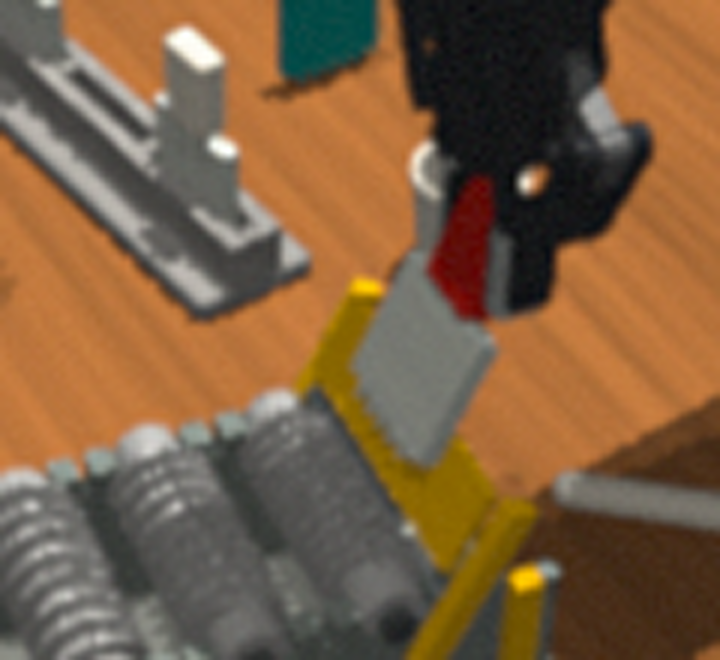

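```bash
python3 -m inch '{"travel":[[-0.1,0,0.2],[-0.2,-0.02,0.4],[-0.3,-0.04,0.6],[-0.4,-0.06,0.8],[-0.5,-0.07,1.0],[-0.6,-0.07,1.2],[-0.7,-0.07,1.4],[-0.8,-0.07,1.6],[-0.88,-0.07,1.75],[-0.88,-0.07,1.75]],"twist":[0,0,0,0,0,0,0,0,0,0],"fingers":[1.5,1.5,1.5,1.5,1.5,1.5,1.5,1.5,1.5,1.5]}'
python3 - <<'E'
from h import *
from cell import ctrl
a=snap("scene","10"); crop(a,"a10",250,165,100,90,8)
st=ctrl.read_state();p=st["eef_pos"];print(p,stand(p),rest(p-[0,0,6]),st["force"],st["torque"])
E
```

```text
clock: 10.17
eef_pos: [531.8, 51.7, 173.2]
tool_rot: [3.14, 0.006, 3.028]
force: [5.2, -0.7, 2.3]
width: 29.1
[531.77814695  51.71944925 173.17770342] [-48.44613284  -0.76975679 173.17770342] [ -1.31801879  -0.76975679 104.12501919] [ 4.93516311 -0.99935483  1.9567006 ] [-0.20684052 -1.79442871 -0.02800075]
```

View pics/a10.png

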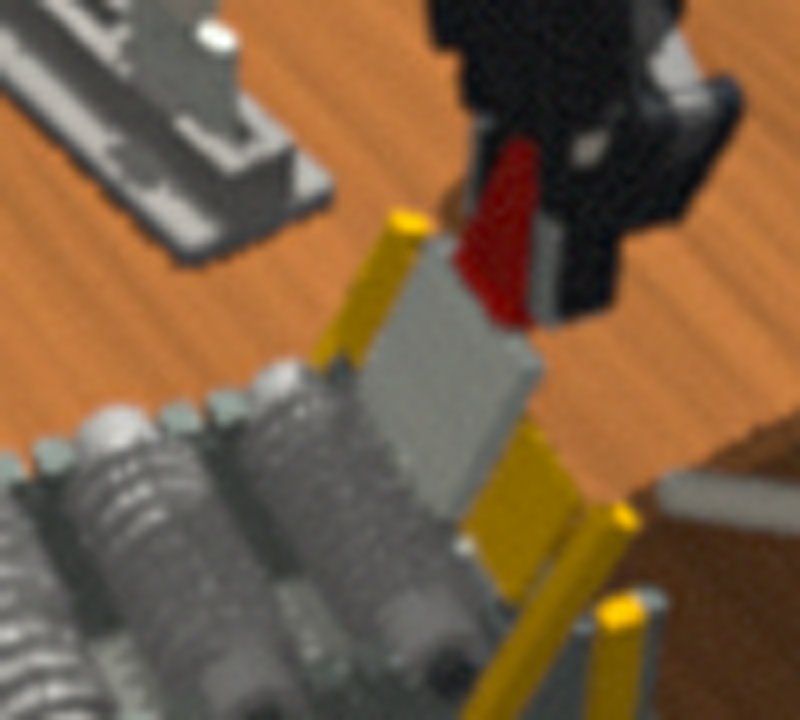

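```bash
python3 -m inch '{"travel":[[-0.05,0,0.09],[-0.1,0,0.18],[-0.15,0,0.27],[-0.2,0,0.36],[-0.25,0,0.46],[-0.3,0,0.58],[-0.35,0,0.68],[-0.39,0,0.76],[-0.39,0,0.76],[-0.39,0,0.76]],"twist":[0,0,0,0,0,0,0,0,0,0],"fingers":[1.5,1.5,1.5,1.5,1.5,1.5,1.5,1.5,1.5,1.5]}'
python3 - <<'E'
from h import *
from cell import ctrl
a=snap("scene","11"); crop(a,"a11",250,165,100,90,8)
w=snap("wrist","11")
st=ctrl.read_state();p=st["eef_pos"];print(p,stand(p),rest(p-[0,0,6]),st["force"],st["torque"])
E
```

```text
clock: 11.05
eef_pos: [535.2, 51.0, 165.8]
tool_rot: [3.141, 0.005, 3.027]
force: [4.1, -1.6, 6.1]
width: 29.2
[535.24112895  50.98617041 165.82465854] [-44.92240187  -1.10630131 165.82465854] [-1.51656403 -1.10630131 95.97366785] [ 5.15675825 -1.62159209  6.1856741 ] [-0.39686573 -1.496125   -0.12812059]
```

View pics/a11.png

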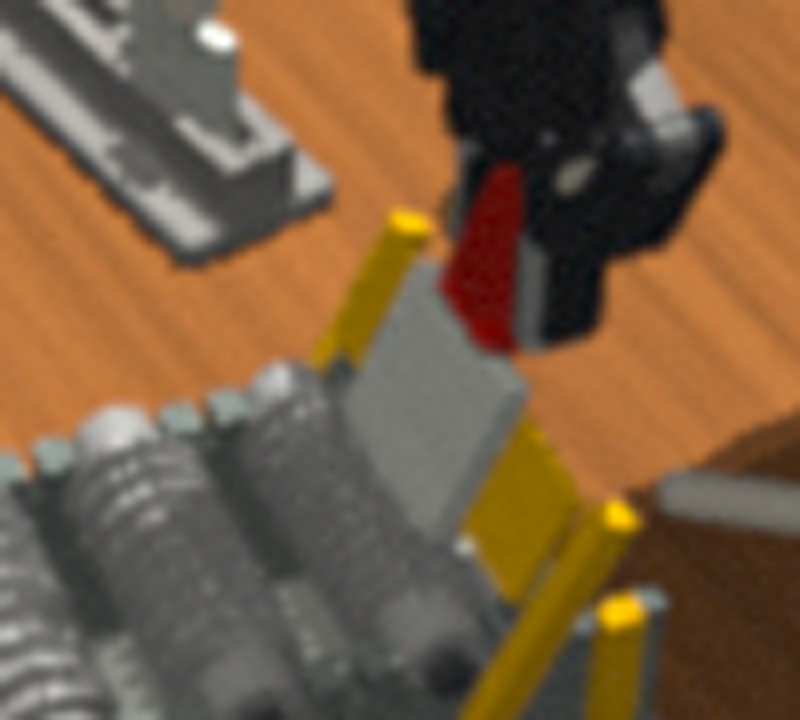

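View pics/wrist11.png

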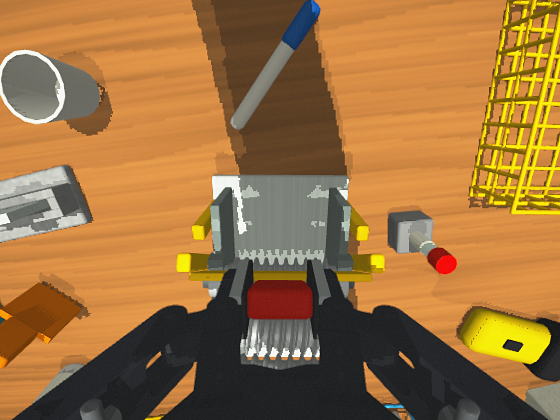

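```bash
python3 -m inch '{"travel":[[-0.03,0,0.05],[-0.05,-0.03,0.1],[-0.1,-0.03,0.2],[-0.15,-0.03,0.3],[-0.15,-0.03,0.3],[-0.15,-0.03,0.3],[-0.15,-0.03,0.3],[-0.15,-0.03,0.3],[-0.15,-0.03,0.3],[-0.15,-0.03,0.3]],"twist":[0,0,0,0,0,0,0,0,0,0],"fingers":[1.5,1.5,1.5,1.5,1.5,1.5,1.5,1.5,1.5,1.5]}'
python3 - <<'E'
from h import *
from cell import ctrl
st=ctrl.read_state();p=st["eef_pos"];print(p,stand(p),rest(p-[0,0,6]),st["force"],st["torque"])
a=load("scene","11")
E
```

```text
clock: 11.98
eef_pos: [534.0, 51.1, 164.5]
tool_rot: [3.141, 0.001, 3.028]
force: [-4.5, -0.5, 26.3]
width: 29.2
[534.04452533  51.09352324 164.46933203] [-46.12346624  -1.13509794 164.46933203] [-3.20202557 -1.13509794 95.3113349 ] [-4.52589879 -0.53148274 26.34800169] [-0.28708126  0.55980275 -0.14980956]
```

```bash
python3 -m inch '{"travel":[[0.08,0.01,-0.15],[0.13,0.02,-0.25],[0.13,0.02,-0.25],[0.13,0.02,-0.25],[0.13,0.02,-0.25],[0.13,0.02,-0.25],[0.13,0.02,-0.25],[0.13,0.02,-0.25],[0.13,0.02,-0.25],[0.13,0.02,-0.25]],"twist":[0,0,0,0,0,0,0,0,0,0],"fingers":[1.5,1.5,1.5,3.2,3.6,4.2,5,5,5,5]}'
python3 -m inch '{"travel":[[0,0,0],[0,0,-0.5],[0,0,-1.5],[0,0,-3],[0,0,-5],[0,0,-8],[0,0,-11],[0,0,-11],[0,0,-11],[0,0,-11]],"twist":[0,0,0,0,0,0,0,0,0,0],"fingers":[5,5,5,5,5,5,5,5,5,5]}'
python3 - <<'E'
from h import *
from cell import ctrl
a=snap("scene","12"); crop(a,"a12",250,165,100,90,8)
b=snap("side","12"); crop(b,"b12",255,140,90,90,8)
w=snap("wrist","12");crop(w,"w12",180,140,200,180,4)
st=ctrl.read_state();p=st["eef_pos"];print(p,stand(p),st["force"])
E
```

```text
clock: 12.82
eef_pos: [532.6, 51.0, 163.8]
tool_rot: [-3.141, -0.001, 3.028]
force: [0.1, -0.3, 0.7]
width: 49.7
clock: 13.65
eef_pos: [532.5, 51.0, 274.3]
tool_rot: [3.142, 0.0, 3.028]
force: [0.7, 0.3, -0.7]
width: 50.2
[532.10728942  50.98807532 273.00628389] [-48.03631227  -1.45916936 273.00628389] [0.01432644 0.3036511  0.55412516]
```

View pics/a12.png

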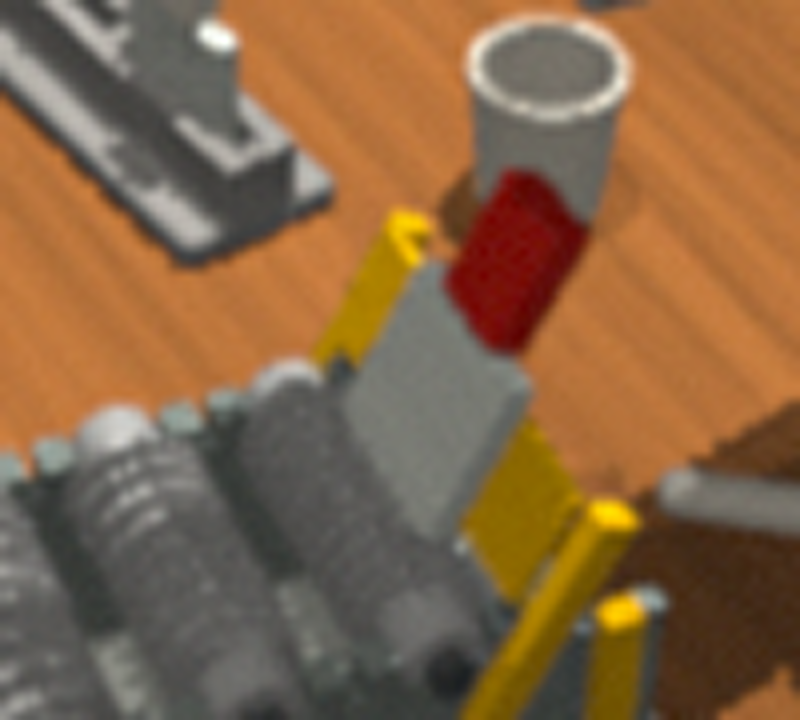

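View pics/b12.png

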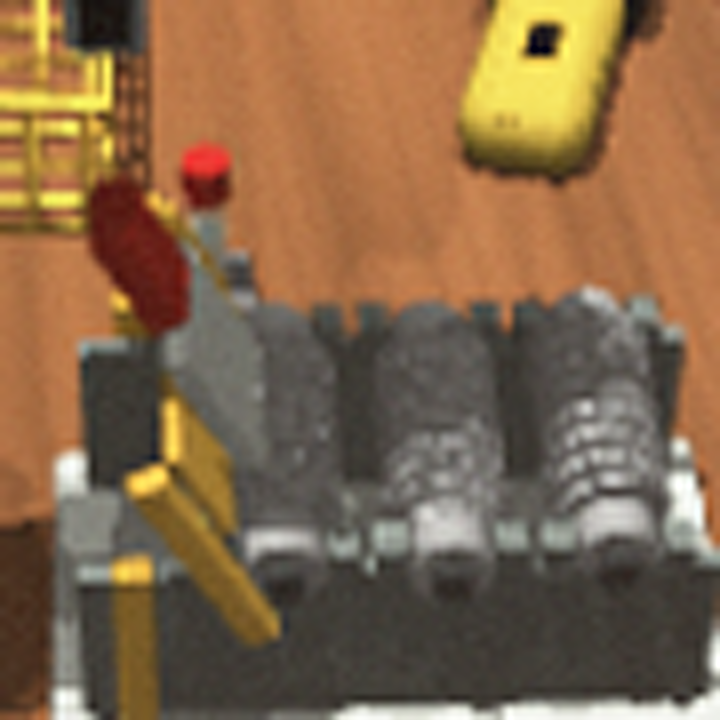

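View pics/wrist12.png

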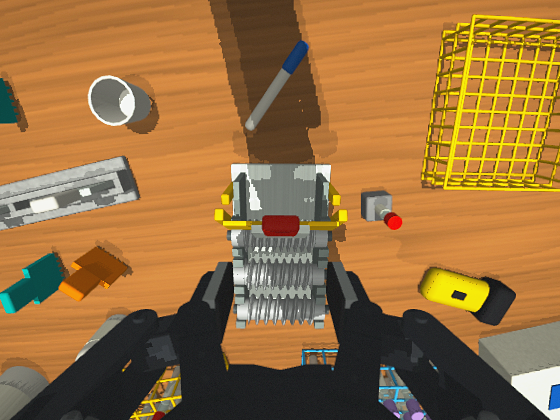

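```bash
python3 - <<'E'
from h import *
a=load("scene","12");b=load("side","12")
t=np.radians(27)
def W(x,y,s): return wpt(np.cos(t)*x-np.sin(t)*s,y,75+np.sin(t)*x+np.cos(t)*s)
for ds in (0,5):
  P=[W(7,-16,109+ds),W(7,14,109+ds),W(7,-16,69+ds),W(4,26,69+ds),W(4,-28,69+ds),W(-4,-56,60),W(-4,56,60)]
  q=(proj(a,P)-[250,165]+.5)*8; r=(proj(b,P)-[255,140]+.5)*8
  print(ds,q.round(0).tolist());print(r.round(0).tolist())
c=a["frame"][180:240,290:335,::-1]; c=cv2.convertScaleAbs(c,alpha=1.6); cv2.imwrite("pics/a12z.png",cv2.resize(c,None,fx=12,fy=12,interpolation=cv2.INTER_CUBIC)[:600])
w=load("wrist","12");crop(w,"w12",225,195,115,90,7)
E
```

```text
0 [[501.0, 159.0], [555.0, 231.0], [431.0, 285.0], [512.0, 390.0], [420.0, 258.0], [385.0, 226.0], [575.0, 499.0]]
[[130.0, 235.0], [129.0, 167.0], [196.0, 326.0], [184.0, 236.0], [188.0, 358.0], [180.0, 455.0], [172.0, 202.0]]
5 [[510.0, 143.0], [565.0, 215.0], [439.0, 270.0], [521.0, 374.0], [429.0, 243.0], [385.0, 226.0], [575.0, 499.0]]
[[122.0, 223.0], [121.0, 156.0], [188.0, 315.0], [176.0, 225.0], [180.0, 347.0], [180.0, 455.0], [172.0, 202.0]]
```

View pics/w12.png

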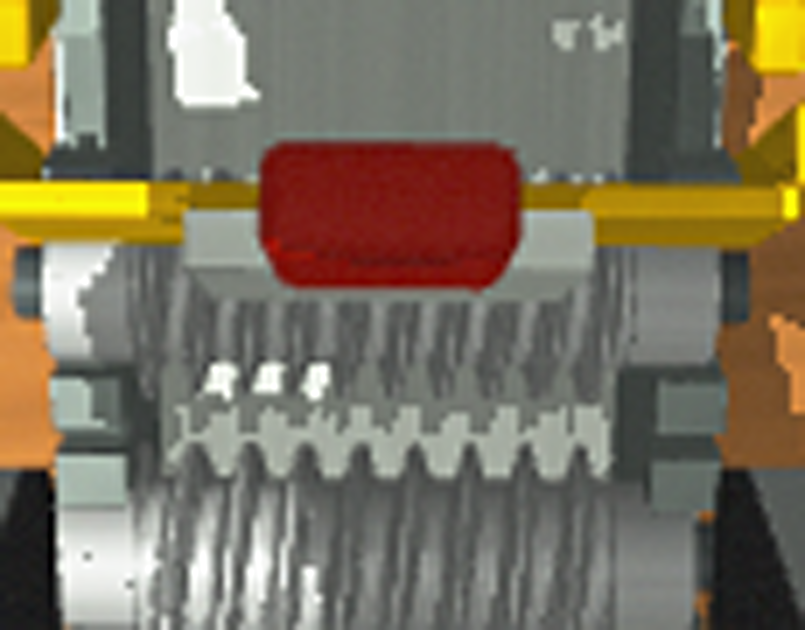

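View pics/a12z.png

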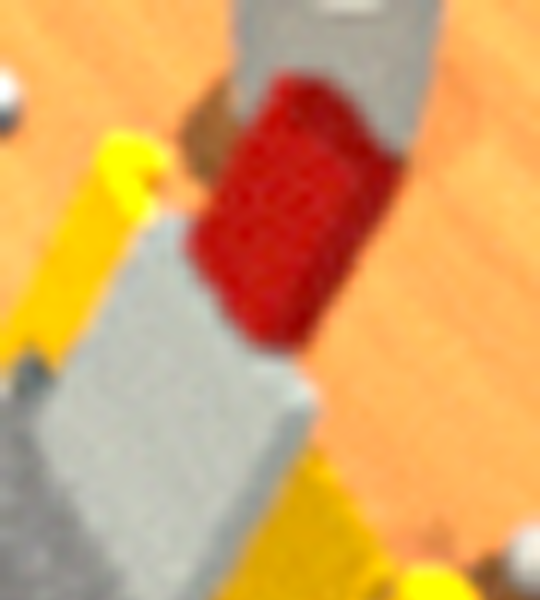

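```bash
python3 -m inch '{"travel":[[0,0,0],[0,0,0],[0,0,0],[0,0,0],[0,0,-1],[0,0,-3],[0,0,-5],[0,0,-5],[0,0,-5],[0,0,-5]],"twist":[0,0,0,0,0,0,0,0,0,0],"fingers":[5,5,5,5,5,5,5,5,5,5]}'
python3 - <<'E'
from h import *
a=snap("scene","13");b=snap("side","13")
d=np.abs(a["frame"][170:250,240:340].astype(int)-load("scene","12")["frame"][170:250,240:340]).mean();print("leaf-region change",d)
E
```

```text
clock: 14.63
eef_pos: [532.6, 51.0, 324.0]
tool_rot: [-3.142, -0.0, 3.028]
force: [0.2, -0.5, 0.5]
width: 50.2
leaf-region change 2.132416666666667
```

View pics/scene13.png

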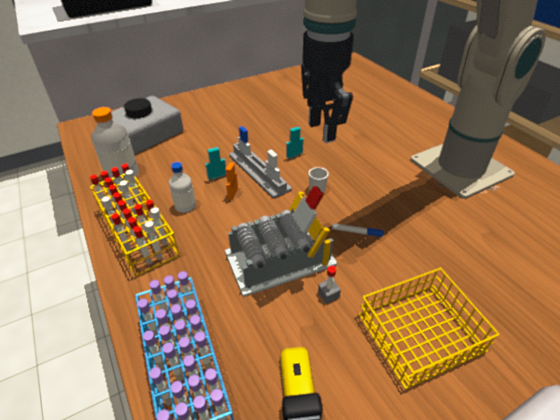

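View pics/side13.png

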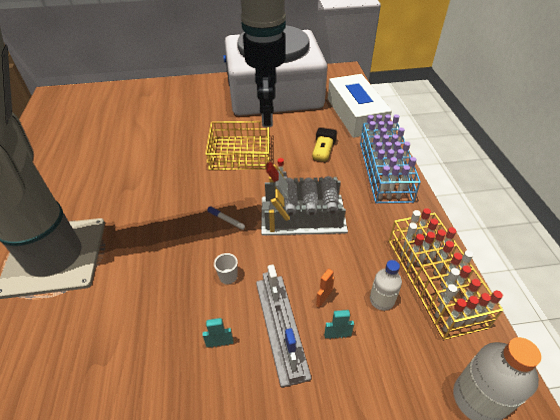

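The scene picture shows the red leaf on the rest at (313,200), with nothing else moved: the cup is at (318,181), the marker at (358,230), and the other two leaves are standing in the rack. The gripper is clear of everything, so I am handing in.

```bash
python3 -c "
from cell import ctrl
print(ctrl.finish_job())"
```

```text
the job is handed in; nothing more can be done
None
```

The red 8 mm leaf fits the front spindle, and I left it seated on the rest about the middle of the spindle, meshed and let go. I handed the job in after about 15 s of robot time.

- **Choosing the leaf:** In a wrist picture the front thread measured about 8 mm pitch, and the two spare spindles about 9.5 and 11 mm. I therefore tried the red leaf first. It fitted, so the white and blue leaves stay in the rack and the basket stays empty.
- **Placing it:** I tilted the leaf flat against the rest and slid it down the slope onto the thread. It came to a hard stop at about 26 N. That was 95.3 mm up the slope at the grasp point, against 95.5 mm expected fully home and about 101 mm if it were on the crests. It self-centred about 1 mm to the side of mid-spindle, and I then released it.
- **Last checks:**
  - In the scene picture the handle's edges lie close to the fully-home prediction and well off the 5 mm proud one. Individual corners were up to 1–2 mm off. In the side picture the rows agreed, but one corner's column was off by about 3 px.
  - The leaf had not visibly moved a second after release.
  - Everything else looked unmoved in both overview pictures.
- **Not done:** I gave it no separate tap on the handle.

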